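# Fit the follower lid in the bearing greaser and take off its dust cover

## Robot

A 6-joint arm with a two-finger parallel gripper is mounted at the origin on the work surface. World frame = base frame: x ahead of the robot, y to its left, z up, the work surface at z = 0. Lengths are in m, angles in rad, forces in N, time in s.
With the tool pointing down it reaches from about 0.375 to 0.925 m from the base axis. Payload 5.7 kg.
Tool frame: the origin (TCP) lies midway between the tips of the shut fingers; the grasp point (between the pads) lies 19 mm behind it (arm.grip_depth is the distance from the TCP to the grasp point, in m); z points along the fingers, y is the line along which they close (so a half turn about z gives the same grasp; the last joint's range is limited). The gripper opens to 88 mm and grips with 3 to 60 N. Pads are 20 mm wide; open, the fingers measure 115 mm over their backs; the gripper's body (75 mm by 178 mm) begins 61 mm behind the grasp point.
Start: joints at [1.024, 0.359, 1.51, -0, 1.272, -0.115], TCP at [0.251, 0.545, 0.223] pointing down, gripper open.
Joint ranges: [-2.97, 2.97], [-1.01, 2.36], [0.21, 2.38], [-0.96, 4.11], [0.2, 2.71], [-2.98, 2.98]. Speed limits (rad/s): [2.39, 2.39, 3.14, 3.14, 3.14, 3.14].

## Interface

Orientations are given as a unit quaternion [x, y, z, w].
In Python, from plant import arm gives the robot as it stands.
- The arm moves only by the shell command python3 -m crank 'ROWS' [FORCE]. ROWS is JSON, a list of rows, each an object of numbers: "x", "y", "z": the shift along the tool's x, y, z in mm; "rx", "ry", "rz": the turn, a rotation vector about the tool's x, y, z in degrees; "fingers": the opening, from 0 (shut) to 1 (fully open). In form: [{"x": .., "y": .., "z": .., "rx": .., "ry": .., "rz": .., "fingers": ..}, ...]. A call has 1 to 20 rows; each row shifts and turns the commanded pose from where the row before left it, along the tool's axes as they then stand; what a row does not reach is not made up. A row lasts 1/10 s, in which the tool goes at most 50 mm and 8.59 degrees, less where a joint would pass 70% of its speed; a pose out of reach is approached as far as the arm can. A call with a gripper value outside its range is refused whole. The fingers move at their own pace and stop on an object; FORCE is the grip in N (left out, the last holds). Time passes only in rows, so rows that do not move let the fingers close. It gives the time, the measured TCP pose, the force, the opening and the grip force at its end, in the units of the state.
- arm.sense(): the state, without advancing time (a new reading comes with each control period).
- arm.get_image(name): name is "scene" or "top" or "wrist"; returns the picture (400x640x3 uint8, blue, green, red); there is no depth.
- arm.camera_params(name): a dict with "fx", "fy", "cx", "cy" (pixels), "dist" ([k1, k2, p1, p2, k3] as OpenCV has them; the pictures are not rectified), "camera_from_world" (4x4, takes a point from world to camera coordinates). Camera axes: x right, y down, z forward; pixel columns grow to the right and rows downward; lengths in m; the calibration is good to about 2 mm. A picture is of the moment at which its call begins: read the wrist's pose just before it. camera_params takes no time and is no camera call; for the wrist camera it gives the pose at the moment of the call.
- arm.finish_job(): hands the job in; it is judged then, once.
The state is a dict: "clock": time; "q": joint angles; "joint_vel": joint speeds; "joint_efforts": joint torques, N m; "ee_pos": TCP position; "tool_rot": TCP orientation; "wrist_force": force on the tool from outside, world axes, zero at the start; "moment": the same for the moment, N m; "width": opening from 0.0 (shut) to 1.0 (fully open); "gripper_force": force on a finger pad.
Only numpy, scipy, OpenCV 4.12 (cv2) and the standard library are available. Lean on these libraries where they do the work, as an engineer would, in place of code of your own. Each camera call takes 0.05 s, during which the arm holds its last target. There are 200 camera calls.

## Task

The two nested lids of the bearing greaser are parked in their low rack: holding them by the stem of the inner lid, slide them together out of the rack's open end from under its lips, carry them to the round pot and lower them, still nested, until the inner lid is seated in the pot's mouth, and only then let go of the stem. Next grip the outer lid by its square collar and lift it off alone, so that the inner lid stays seated and undisturbed in the pot, and finish while still holding the outer lid level, wholly above the top of the inner lid's stem and touching nothing but the gripper. Leave everything else on the bench where it is.

Things in the scene. Friction and masses are not known exactly. Their poses are not given: they have to be found in the camera images.
- rack: Low fixed grey rack holding the nested lids. Origin on the bench under the middle of the parking place; x points to the closed end: the lids slide out along its -x, from 0 to 12 mm that way at the start. Floor 6 mm thick, 150 wide, from x = -80 to 70 mm. Two side walls with inward lips (see the lip point).
- rack_lip (a point): Under the middle of the rack's open end, at the lips' front edges and lower level (30 mm above the bench, rack x = -30 mm). The side walls' inner faces are at y = +-67 mm; the lips, 4 mm thick, reach in to y = +-50 mm over the outer lid's edge with 4 mm of play, so the lids can be lifted only when their centre is 70 mm or more out from the rack's origin.
- pot_mouth (a point): Centre of the mouth, at the rim's level (80 mm above the bench), of the round grey pot fixed to the bench in which the inner lid seats. Pot 108 mm outside, 100 mm inside, round foot 144 mm. z up.
- inner_lid_mid (a point): Inner lid, half-way up on its axis. z up; x, y square to the stem's faces. Underside 38 mm below: tapered plug 94 mm across (84 at the bottom), 12 high; flange 114 mm across, 4 thick, to rest on the pot's rim; square stem 18 x 18 mm, top 38 mm above this point. Seated in the pot this point is 26 mm above the rim, with 3 mm of side play.
- outer_lid_mid (a point): Outer lid, half-way up on its axis. z up; x, y square to the collar's faces. Round, 126 mm across, skirt down to 18 mm below this point; top of its 4 mm disc 6 mm below; square collar 36 x 36 mm outside, from the disc to 18 mm above this point. Nested, this point is 12 mm below the inner lid's, and the stem's top 32 mm stand free above the collar.
- inner_lid: The inner lid (aluminium, about 0.35 kg) by the centre of its underside. Its stem passes up through the outer lid's collar.
- outer_lid: The outer lid (aluminium, about 0.2 kg), a dust cover that lies loosely on the inner lid's flange, by the centre of its skirt's lower edge. Its collar has 3 mm of play round the stem; both lids are turned alike within some degrees.
- oil_filter: Bystander, leave alone: upright spin-on oil filter, 92 mm across, 127 mm tall, white with a red band. Origin at its underside.
- bearing: Bystander, leave alone: small steel ball-bearing ring lying flat, 48 mm across, 16 mm high. Origin at its underside.
- coupling: Bystander, leave alone: brass hose coupling standing up, 30 mm across, 40 mm tall. Origin at its underside.
- brake_pad: Bystander, leave alone: brake pad lying flat, 50 x 120 x 16 mm. Origin at its underside.
- filter_carton: Bystander, leave alone: white, red and black carton, 90 x 90 x 120 mm tall. Origin at its underside.
- part_carton: Bystander, leave alone: brown carton, 70 x 110 x 50 mm tall. Origin at its underside.
- spanner: Bystander, leave alone: steel spanner lying flat. Origin at its underside.
Not all that is in view belongs to the job. What is shaped like the outer_lid but brown or green is not meant.

How it is judged:
By the outcome, as a careful person would: the job done as asked, in the order asked, and still so for the second after the job is handed in, while the arm keeps its last pose, push and grip.
It also fails if it takes over 61 s, if anything falls off the work surface, if the arm or the gripper's body presses on something with over 40 N, if the wrist force passes 120 N, or if a joint passes its speed limit or range.

## Working session

There is one attempt and no reset: what is moved stays moved. The work goes in short steps, Python scripts to look and compute and a shell command to move; the robot and the scene stay as the last step left them, time stands still between calls to the robot, and variables do not carry over. Pictures are saved under pics/ and viewed, at most 10 in all, crops included, and the job is handed in when it is done.

```bash
mkdir -p pics; python3 - <<'E'
from plant import arm
import cv2
for n in("scene","top"):
    cv2.imwrite(f"pics/{n}0.png",arm.get_image(n))
s=arm.sense();print(s)
E
```

```text
{'clock': 0.1, 'q': array([ 1.02392450e+00,  3.59457690e-01,  1.51133510e+00, -1.91637583e-05,
        1.27250546e+00, -1.15115115e-01]), 'joint_vel': array([ 1.95055954e-03, -2.71963861e-03, -4.09733421e-03,  4.44967294e-04,
       -7.67782327e-04, -4.00696023e-05]), 'joint_efforts': array([ 7.96904669e-05, -5.16363609e+01, -2.71402788e+01,  6.76499004e-02,
        2.77700939e-02, -7.24181768e-05]), 'ee_pos': array([0.25076887, 0.5443825 , 0.2218748 ]), 'tool_rot': array([ 2.14202640e-01,  9.76788873e-01, -8.09485213e-04, -2.68485798e-04]), 'wrist_force': array([ 0.40194436, -0.51193989,  1.20649099]), 'moment': array([ 0.05754079, -0.01359486,  0.01935914]), 'gripper_force': 0.0, 'width': 0.9940653517015207}
```

View pics/scene0.png

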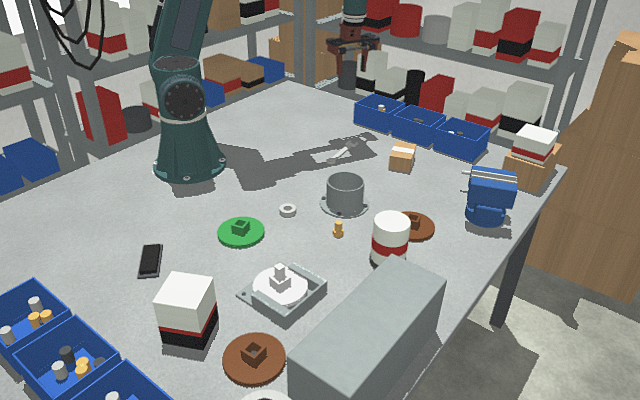

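View pics/top0.png

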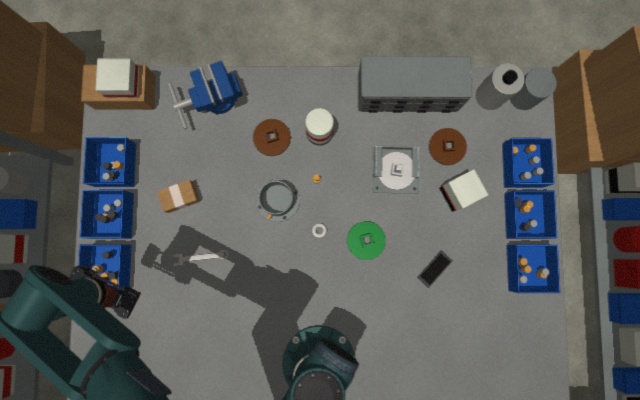

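The white nested lids sit in the grey rack at top (397,169) / scene (280,283). The pot is at top (277,197). The brown lids at top (271,137) and (447,146) and the green one at (366,240) are decoys. Next I'll check enlarged crops.

```bash
cat > h.py <<'E'
import numpy as np, cv2
from plant import arm
def ray(n,u,v,P=None):
    P=P or arm.camera_params(n); K=np.array([[P["fx"],0,P["cx"]],[0,P["fy"],P["cy"]],[0,0,1]])
    T=np.array(P["camera_from_world"]); d=np.append(cv2.undistortPoints(np.array([[[u,v]]],float),K,np.array(P["dist"]))[0,0],1)
    return -T[:3,:3].T@T[:3,3], T[:3,:3].T@d
def at(n,u,v,z,P=None):
    o,d=ray(n,u,v,P); return (o+d*(z-o[2])/d[2])
def proj(n,X,P=None):
    P=P or arm.camera_params(n); K=np.array([[P["fx"],0,P["cx"]],[0,P["fy"],P["cy"]],[0,0,1]])
    T=np.array(P["camera_from_world"]); X=np.atleast_2d(X)
    return cv2.projectPoints(X.astype(float),cv2.Rodrigues(T[:3,:3])[0],T[:3,3],K,np.array(P["dist"]))[0][:,0]
E
python3 - <<'E'
import cv2,numpy as np
t=cv2.imread("pics/top0.png");s=cv2.imread("pics/scene0.png")
a=cv2.resize(t[135:205,365:430],None,fx=6,fy=6,interpolation=2)   # 390x420
b=cv2.resize(t[170:230,245:310],None,fx=6,fy=6,interpolation=2)   # 390x360
im=np.zeros((420,790,3),np.uint8);im[:420,:390]=a;im[:360,400:790]=b
cv2.imwrite("pics/c1.png",im)
E
```

```text
(no output)
```

View pics/c1.png

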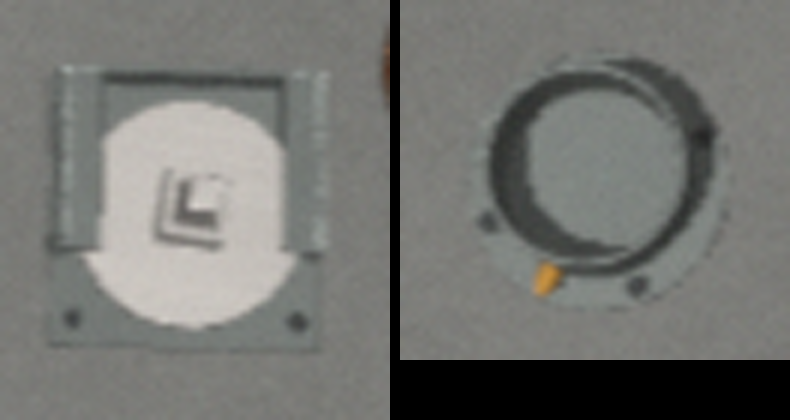

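```bash
python3 - <<'E'
from h import *
P=arm.camera_params("top")
f=lambda cx,cy,z:at("top",365+(cx+.5)/6-.5,135+(cy+.5)/6-.5,z,P)
g=lambda cx,cy,z:at("top",245+(cx-400+.5)/6-.5,170+(cy+.5)/6-.5,z,P)
np.set_printoptions(precision=4,suppress=True)
print("stem",f(210,192,.082))
for c in [(48,345,.006),(320,350,.006),(102,250,.034),(283,250,.034),(105,82,.034),(285,82,.034)]:print(c,f(*c))
print("lid L/R mid, bottom",f(190,327,.022),f(190,100,.026))
print("pot",g(592,167,.08),g(488,167,.08),g(697,167,.08),g(592,62,.08),g(592,272,.08))
print("foot",g(605,310,.0),g(728,190,0))
# scene check
for u,v in [(345,185),(279,268)]: print(at("scene",u,v,.08))
print(arm.camera_params("wrist"))
E
```

```text
stem [ 0.6192 -0.2546  0.082 ]
(48, 345, 0.006) [ 0.5477 -0.1765  0.006 ]
(320, 350, 0.006) [ 0.5453 -0.3267  0.006 ]
(102, 250, 0.034) [ 0.5962 -0.2034  0.034 ]
(283, 250, 0.034) [ 0.5964 -0.3019  0.034 ]
(105, 82, 0.034) [ 0.6892 -0.2062  0.034 ]
(285, 82, 0.034) [ 0.6895 -0.3048  0.034 ]
lid L/R mid, bottom [ 0.5557 -0.2525  0.022 ] [ 0.6811 -0.2539  0.026 ]
pot [0.5205 0.133  0.08  ] [0.5204 0.1874 0.08  ] [0.5206 0.0781 0.08  ] [0.5761 0.1337 0.08  ] [0.4654 0.1323 0.08  ]
foot [0.451  0.1331 0.    ] [0.5175 0.0661 0.    ]
[0.5366 0.1185 0.08  ]
[ 0.622 -0.257  0.08 ]
{'fx': 322.0416859695334, 'fy': 322.0416859695334, 'cx': 316.58938917811, 'cy': 198.75615245793205, 'dist': array([-0.0354,  0.    ,  0.    ,  0.    ,  0.    ]), 'camera_from_world': array([[ 0.4183,  0.9083, -0.001 , -0.6002],
       [ 0.875 , -0.4027,  0.2687, -0.0324],
       [ 0.2436, -0.1133, -0.9632,  0.3898],
       [ 0.    ,  0.    ,  0.    ,  1.    ]])}
```

```bash
python3 -m crank '[{"x":-36,"y":-32},{"x":-36,"y":-32},{"x":-36,"y":-32},{"x":-36,"y":-32},{"x":-36,"y":-32},{"x":-36,"y":-32},{"x":-36,"y":-32},{"x":-36,"y":-32},{"x":-36,"y":-32},{"x":-36,"y":-32},{"x":-36,"y":-32},{"x":-36,"y":-32},{"x":-36,"y":-32},{"x":-36,"y":-32},{"x":-36,"y":-32},{"x":-36,"y":-32},{"x":-36,"y":-32},{"x":-36,"y":-32},{"rz":-7.5},{"rz":-7.5}]'
python3 -m crank '[{"fingers":1},{"fingers":1}]'
python3 - <<'E'
from h import *
s=arm.sense();print(s["ee_pos"],s["tool_rot"])
P=arm.camera_params("wrist");im=arm.get_image("wrist");cv2.imwrite("pics/w1.png",im)
import pickle;pickle.dump(P,open("w1.pkl","wb"))
print(proj("wrist",[[.6192,-.2546,.082]],P))
E
```

```text
[0.25076887 0.5443825  0.2218748 ] [ 2.14202640e-01  9.76788873e-01 -8.09485213e-04 -2.68485798e-04]
[[-18.97416849 570.35436188]]schema error: expected keys x, y, z, rx, ry, rz, fingers
schema error: expected keys x, y, z, rx, ry, rz, fingers
```

View pics/w1.png

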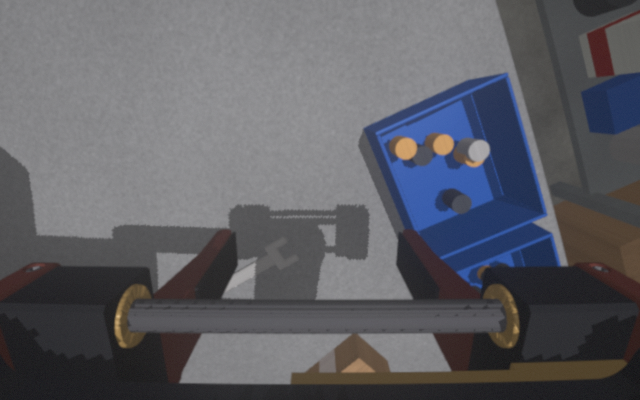

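```bash
python3 -m crank '[{"x":-37.5,"y":-28.8,"z":0,"rx":0,"ry":0,"rz":0,"fingers":1},{"x":-37.5,"y":-28.8,"z":0,"rx":0,"ry":0,"rz":0,"fingers":1},{"x":-37.5,"y":-28.8,"z":0,"rx":0,"ry":0,"rz":0,"fingers":1},{"x":-37.5,"y":-28.8,"z":0,"rx":0,"ry":0,"rz":0,"fingers":1},{"x":-37.5,"y":-28.8,"z":0,"rx":0,"ry":0,"rz":0,"fingers":1},{"x":-37.5,"y":-28.8,"z":0,"rx":0,"ry":0,"rz":0,"fingers":1},{"x":-37.5,"y":-28.8,"z":0,"rx":0,"ry":0,"rz":0,"fingers":1},{"x":-37.5,"y":-28.8,"z":0,"rx":0,"ry":0,"rz":0,"fingers":1},{"x":-37.5,"y":-28.8,"z":0,"rx":0,"ry":0,"rz":0,"fingers":1},{"x":-37.5,"y":-28.8,"z":0,"rx":0,"ry":0,"rz":0,"fingers":1},{"x":-37.5,"y":-28.8,"z":0,"rx":0,"ry":0,"rz":0,"fingers":1},{"x":-37.5,"y":-28.8,"z":0,"rx":0,"ry":0,"rz":0,"fingers":1},{"x":-37.5,"y":-28.8,"z":0,"rx":0,"ry":0,"rz":0,"fingers":1},{"x":-37.5,"y":-28.8,"z":0,"rx":0,"ry":0,"rz":0,"fingers":1},{"x":-37.5,"y":-28.8,"z":0,"rx":0,"ry":0,"rz":0,"fingers":1},{"x":-37.5,"y":-28.8,"z":0,"rx":0,"ry":0,"rz":0,"fingers":1},{"x":-37.5,"y":-28.8,"z":0,"rx":0,"ry":0,"rz":0,"fingers":1},{"x":-37.5,"y":-28.8,"z":0,"rx":0,"ry":0,"rz":0,"fingers":1},{"x":-37.5,"y":-28.8,"z":0,"rx":0,"ry":0,"rz":0,"fingers":1}]'
python3 -m crank '[{"x":0,"y":0,"z":0,"rx":0,"ry":0,"rz":-7.5,"fingers":1},{"x":0,"y":0,"z":0,"rx":0,"ry":0,"rz":-7.5,"fingers":1},{"x":0,"y":0,"z":0,"rx":0,"ry":0,"rz":0,"fingers":1},{"x":0,"y":0,"z":0,"rx":0,"ry":0,"rz":0,"fingers":1}]'
python3 - <<'E'
from h import *
s=arm.sense();print(s["ee_pos"],s["tool_rot"])
P=arm.camera_params("wrist");im=arm.get_image("wrist");cv2.imwrite("pics/w2.png",im)
import pickle;pickle.dump(P,open("w2.pkl","wb"))
print(proj("wrist",[[.6192,-.2546,.082]],P))
E
```

```text
clock: 2.05
ee_pos: [0.6696, -0.2521, 0.2222]
tool_rot: [0.214, 0.977, 0.0, -0.0]
wrist_force: [1.0, 0.2, -0.0]
width: 0.998
gripper_force: 0.0
clock: 2.45
ee_pos: [0.6689, -0.25, 0.2223]
tool_rot: [0.087, 0.996, 0.0, -0.0]
wrist_force: [0.4, 1.4, -1.0]
width: 1.001
gripper_force: 0.0
[ 0.66894301 -0.25004843  0.22230124] [ 8.66050140e-02  9.96242658e-01  9.65705609e-05 -3.57439946e-04]
[[301.30026174 137.25768647]]
```

View pics/w2.png

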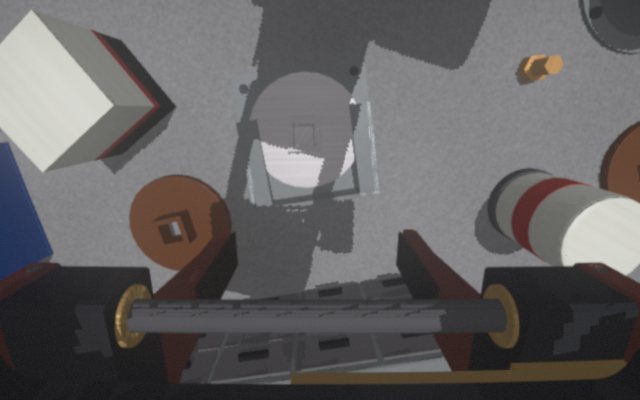

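The lids show at (305,130) in the gripper's shadow, with the stem at (303,135) against a predicted (301,137), so the estimate holds. I'll enlarge this for the stem's yaw.

```bash
python3 - <<'E'
import cv2,numpy as np
t=cv2.imread("pics/w2.png")[100:180,263:349]
a=cv2.resize(t,None,fx=7,fy=7,interpolation=2)
a=np.clip((a.astype(float)-70)*2.2,0,255)
cv2.imwrite("pics/c2.png",a.astype(np.uint8))
E
```

```text
(no output)
```

View pics/c2.png

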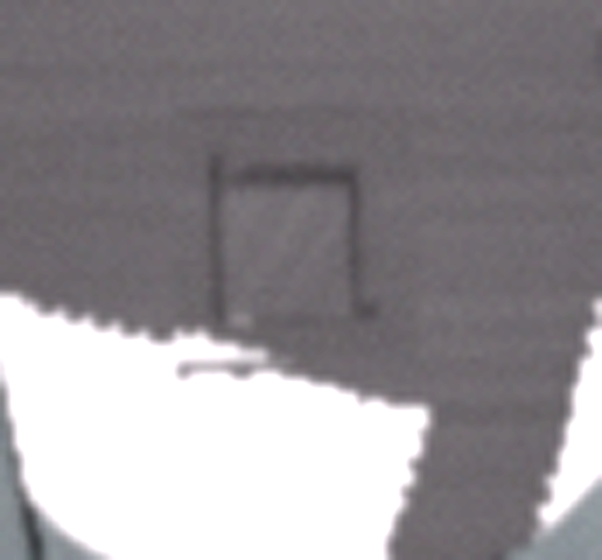

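```bash
python3 - <<'E'
from h import *
import pickle
P=pickle.load(open("w2.pkl","rb"))
c=[at("wrist",263+(x+.5)/7-.5,100+(y+.5)/7-.5,.082,P) for x,y in [(222,180),(352,175),(358,312),(222,315)]]
for i in range(4):
    d=c[(i+1)%4]-c[i];print(np.round(c[i],4),np.linalg.norm(d),np.degrees(np.arctan2(d[1],d[0])))
m=np.mean(c,0);print(m)
from scipy.spatial.transform import Rotation as R
s=arm.sense();Rm=R.from_quat(s["tool_rot"])
print("tool delta to stem ",Rm.inv().apply(m-s["ee_pos"])*1000,Rm.as_matrix()[:,1])
E
```

```text
[ 0.6074 -0.2589  0.082 ] 0.017042356235094803 82.19464050548935
[ 0.6097 -0.2421  0.082 ] 0.01783392037211769 -7.528904308209712
[ 0.6274 -0.2444  0.082 ] 0.018089388118557894 -98.6980915610225
[ 0.6247 -0.2623  0.082 ] 0.01757803915630325 169.06791427025937
[ 0.61731339 -0.2519127   0.082     ]
tool delta to stem  [ 50.52639781 -10.89255767 140.51422813] [1.71928039e-01 9.85109509e-01 7.44364455e-05]
```

```bash
python3 -m crank '[{"x":25,"y":-6,"z":0,"rx":0,"ry":0,"rz":-1.4,"fingers":1},{"x":25,"y":-6,"z":20,"rx":0,"ry":0,"rz":0,"fingers":1},{"x":0,"y":0,"z":40,"rx":0,"ry":0,"rz":0,"fingers":1},{"x":0,"y":0,"z":40,"rx":0,"ry":0,"rz":0,"fingers":1},{"x":0,"y":0,"z":40,"rx":0,"ry":0,"rz":0,"fingers":1},{"x":0,"y":0,"z":20,"rx":0,"ry":0,"rz":0,"fingers":1},{"x":0,"y":0,"z":8,"rx":0,"ry":0,"rz":0,"fingers":1},{"x":0,"y":0,"z":0,"rx":0,"ry":0,"rz":0,"fingers":1},{"x":0,"y":0,"z":0,"rx":0,"ry":0,"rz":0,"fingers":0.6},{"x":0,"y":0,"z":0,"rx":0,"ry":0,"rz":0,"fingers":0},{"x":0,"y":0,"z":0,"rx":0,"ry":0,"rz":0,"fingers":0},{"x":0,"y":0,"z":0,"rx":0,"ry":0,"rz":0,"fingers":0},{"x":0,"y":0,"z":0,"rx":0,"ry":0,"rz":0,"fingers":0},{"x":0,"y":0,"z":0,"rx":0,"ry":0,"rz":0,"fingers":0},{"x":0,"y":0,"z":0,"rx":0,"ry":0,"rz":0,"fingers":0},{"x":0,"y":0,"z":0,"rx":0,"ry":0,"rz":0,"fingers":0},{"x":0,"y":0,"z":0,"rx":0,"ry":0,"rz":0,"fingers":0},{"x":0,"y":0,"z":0,"rx":0,"ry":0,"rz":0,"fingers":0}]' 45
```

```text
clock: 4.3
ee_pos: [0.6179, -0.2539, 0.0546]
tool_rot: [0.073, 0.997, 0.0, -0.0]
wrist_force: [0.4, 1.2, -0.4]
width: 0.201
gripper_force: 45.0
```

```bash
python3 -m crank '[{"x":0,"y":0,"z":-1.5,"rx":0,"ry":0,"rz":0,"fingers":0},{"x":5,"y":-0.6,"z":0,"rx":0,"ry":0,"rz":0,"fingers":0},{"x":10,"y":-1.25,"z":0,"rx":0,"ry":0,"rz":0,"fingers":0},{"x":10,"y":-1.25,"z":0,"rx":0,"ry":0,"rz":0,"fingers":0},{"x":10,"y":-1.25,"z":0,"rx":0,"ry":0,"rz":0,"fingers":0}]'
python3 -m crank '[{"x":10,"y":-1.25,"z":0,"rx":0,"ry":0,"rz":0,"fingers":0},{"x":10,"y":-1.25,"z":0,"rx":0,"ry":0,"rz":0,"fingers":0},{"x":10,"y":-1.25,"z":0,"rx":0,"ry":0,"rz":0,"fingers":0},{"x":10,"y":-1.25,"z":0,"rx":0,"ry":0,"rz":0,"fingers":0},{"x":10,"y":-1.25,"z":0,"rx":0,"ry":0,"rz":0,"fingers":0},{"x":10,"y":-1.25,"z":0,"rx":0,"ry":0,"rz":0,"fingers":0},{"x":0,"y":0,"z":0,"rx":0,"ry":0,"rz":0,"fingers":0}]'
```

```text
clock: 4.8
ee_pos: [0.581, -0.2532, 0.0558]
tool_rot: [0.073, 0.997, 0.0, -0.001]
wrist_force: [0.6, -0.5, -6.1]
width: 0.203
gripper_force: 45.0
clock: 5.5
ee_pos: [0.5202, -0.2517, 0.056]
tool_rot: [0.073, 0.997, 0.0, -0.001]
wrist_force: [-0.7, -0.3, -5.6]
width: 0.204
gripper_force: 45.0
```

```bash
python3 -m crank '[{"x":0,"y":0,"z":-30,"rx":0,"ry":0,"rz":0,"fingers":0},{"x":0,"y":0,"z":-40,"rx":0,"ry":0,"rz":0,"fingers":0},{"x":0,"y":0,"z":-40,"rx":0,"ry":0,"rz":0,"fingers":0},{"x":0,"y":0,"z":-10,"rx":0,"ry":0,"rz":0,"fingers":0}]' & wait
python3 - <<'E'
from h import *
t=cv2.imread("pics/top0.png");s=cv2.imread("pics/scene0.png")
a=np.linspace(0,2*np.pi,73)
def draw(n,im,u0,v0,w,h,k=6):
    c=cv2.resize(im[v0:v0+h,u0:u0+w],None,fx=k,fy=k,interpolation=2)
    for r,z,col in[(.054,.08,(0,0,255)),(.05,.08,(0,255,0)),(.072,0,(255,0,0))]:
        X=np.c_[.5205+r*np.cos(a),.133+r*np.sin(a),0*a+z]
        p=(proj(n,X)-[u0,v0]+.5)*k-.5
        for q in p[::2]: cv2.circle(c,tuple(int(v) for v in np.round(q)),1,col,-1)
    return c
A=draw("top",t,245,168,65,64);B=draw("scene",s,313,163,65,64)
cv2.imwrite("pics/c3.png",np.hstack([A,B]))
E
```

```text
clock: 5.9
ee_pos: [0.5253, -0.254, 0.1807]
tool_rot: [0.073, 0.997, -0.002, 0.004]
wrist_force: [1.2, -1.7, -5.5]
width: 0.205
gripper_force: 45.0
```

View pics/c3.png

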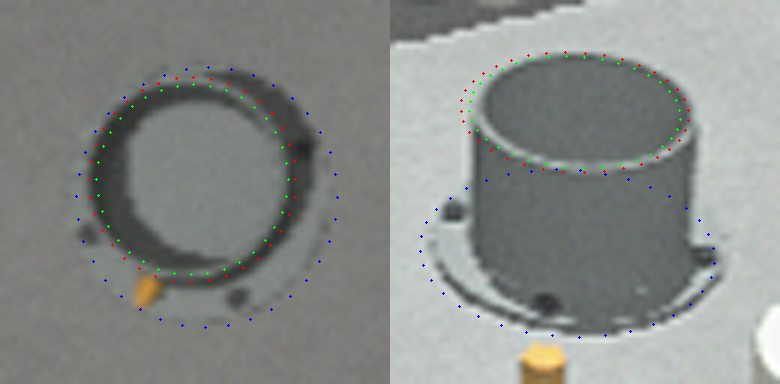

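```bash
python3 - <<'E'
from h import *
for n in("top","scene"):
    p=proj(n,[[.5205,.133,.08],[.5205,.1365,.08],[.5185,.1365,.08],[.5225,.1365,.08]]);print(n,(p[1:]-p[0])*6)
E
```

```text
top [[-6.69409964 -0.01228842]
 [-6.74535859  3.78525746]
 [-6.64284429 -3.80866743]]
scene [[ 4.26795415 -3.01145174]
 [ 0.82650375 -4.42326388]
 [ 7.71421684 -1.59764372]]
```

```bash
python3 -m crank '[{"x":2,"y":16,"z":0,"rx":0,"ry":0,"rz":0,"fingers":0},{"x":4.5,"y":32,"z":0,"rx":0,"ry":0,"rz":0,"fingers":0},{"x":4.5,"y":32,"z":0,"rx":0,"ry":0,"rz":0,"fingers":0},{"x":4.5,"y":32,"z":0,"rx":0,"ry":0,"rz":0,"fingers":0},{"x":4.5,"y":32,"z":0,"rx":0,"ry":0,"rz":0,"fingers":0},{"x":4.5,"y":32,"z":0,"rx":0,"ry":0,"rz":0,"fingers":0},{"x":4.5,"y":32,"z":0,"rx":0,"ry":0,"rz":0,"fingers":0},{"x":4.5,"y":32,"z":0,"rx":0,"ry":0,"rz":0,"fingers":0},{"x":4.5,"y":32,"z":0,"rx":0,"ry":0,"rz":0,"fingers":0},{"x":4.5,"y":32,"z":0,"rx":0,"ry":0,"rz":0,"fingers":0},{"x":4.5,"y":32,"z":0,"rx":0,"ry":0,"rz":0,"fingers":0},{"x":4.5,"y":32,"z":0,"rx":0,"ry":0,"rz":0,"fingers":0},{"x":2,"y":16,"z":0,"rx":0,"ry":0,"rz":0,"fingers":0},{"x":0,"y":0,"z":0,"rx":0,"ry":0,"rz":0,"fingers":0},{"x":0,"y":0,"z":0,"rx":0,"ry":0,"rz":0,"fingers":0},{"x":0,"y":0,"z":0,"rx":0,"ry":0,"rz":0,"fingers":0}]'
```

```text
clock: 7.5
ee_pos: [0.5244, 0.1346, 0.1754]
tool_rot: [0.073, 0.997, -0.0, -0.001]
wrist_force: [-0.2, -0.4, -5.7]
width: 0.199
gripper_force: 45.0
```

```bash
python3 -m crank '[{"x":2.5,"y":1,"z":20,"rx":0,"ry":0,"rz":0,"fingers":0},{"x":0,"y":0,"z":20,"rx":0,"ry":0,"rz":0,"fingers":0},{"x":0,"y":0,"z":3,"rx":0,"ry":0,"rz":0,"fingers":0},{"x":0,"y":0,"z":0,"rx":0,"ry":0,"rz":0,"fingers":0}]'
python3 -m crank '[{"x":0,"y":0,"z":2,"rx":0,"ry":0,"rz":0,"fingers":0},{"x":0,"y":0,"z":2,"rx":0,"ry":0,"rz":0,"fingers":0},{"x":0,"y":0,"z":2,"rx":0,"ry":0,"rz":0,"fingers":0},{"x":0,"y":0,"z":0,"rx":0,"ry":0,"rz":0,"fingers":0}]'
python3 - <<'E'
from h import *
im=arm.get_image("scene");print(arm.sense()["ee_pos"])
im=cv2.resize(im[110:235,290:410],None,fx=4,fy=4,interpolation=2)
cv2.imwrite("pics/c4.png",im)
E
```

```text
clock: 7.9
ee_pos: [0.5222, 0.1359, 0.1327]
tool_rot: [0.073, 0.997, -0.0, -0.001]
wrist_force: [-0.2, -0.2, -5.8]
width: 0.203
gripper_force: 45.0
clock: 8.3
ee_pos: [0.5227, 0.1368, 0.1273]
tool_rot: [0.073, 0.997, -0.0, 0.0]
wrist_force: [0.6, 0.3, -5.3]
width: 0.2
gripper_force: 45.0
[0.52266256 0.13687969 0.12729536]
```

View pics/c4.png

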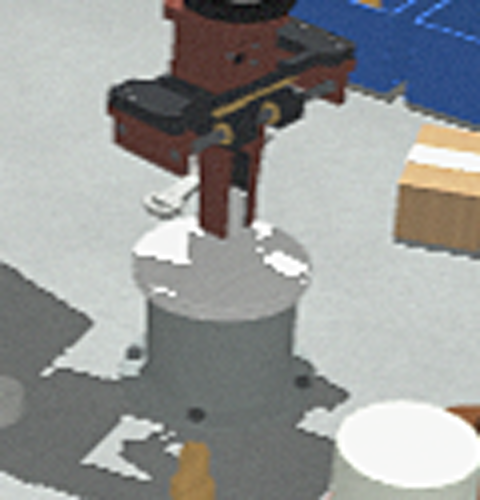

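The lids are centred over the pot, and the force shows only their weight, so no contact yet. I'll lower in small steps.

```bash
python3 -m crank '[{"x":0,"y":0,"z":2,"rx":0,"ry":0,"rz":0,"fingers":0},{"x":0,"y":0,"z":2,"rx":0,"ry":0,"rz":0,"fingers":0},{"x":0,"y":0,"z":0,"rx":0,"ry":0,"rz":0,"fingers":0}]'
python3 -m crank '[{"x":0,"y":0,"z":2,"rx":0,"ry":0,"rz":0,"fingers":0},{"x":0,"y":0,"z":2,"rx":0,"ry":0,"rz":0,"fingers":0},{"x":0,"y":0,"z":0,"rx":0,"ry":0,"rz":0,"fingers":0}]'
python3 -m crank '[{"x":0,"y":0,"z":1,"rx":0,"ry":0,"rz":0,"fingers":0},{"x":0,"y":0,"z":1,"rx":0,"ry":0,"rz":0,"fingers":0},{"x":0,"y":0,"z":0,"rx":0,"ry":0,"rz":0,"fingers":0}]'
```

```text
clock: 8.65
ee_pos: [0.5224, 0.1368, 0.1228]
tool_rot: [0.073, 0.997, -0.0, -0.0]
wrist_force: [0.0, 0.1, -5.5]
width: 0.203
gripper_force: 45.0
clock: 8.95
ee_pos: [0.5224, 0.1368, 0.1188]
tool_rot: [0.073, 0.997, -0.0, -0.0]
wrist_force: [0.1, -0.2, -5.4]
width: 0.201
gripper_force: 45.0
clock: 9.25
ee_pos: [0.5226, 0.1368, 0.117]
tool_rot: [0.073, 0.997, -0.0, -0.0]
wrist_force: [0.1, -0.1, -5.8]
width: 0.199
gripper_force: 45.0
```

```bash
python3 -m crank '[{"x":0,"y":0,"z":1,"rx":0,"ry":0,"rz":0,"fingers":0},{"x":0,"y":0,"z":0,"rx":0,"ry":0,"rz":0,"fingers":0}]'
python3 -m crank '[{"x":0,"y":0,"z":0.5,"rx":0,"ry":0,"rz":0,"fingers":0},{"x":0,"y":0,"z":0,"rx":0,"ry":0,"rz":0,"fingers":0}]'
```

```text
clock: 9.45
ee_pos: [0.5228, 0.1369, 0.1166]
tool_rot: [0.073, 0.997, -0.0, 0.0]
wrist_force: [-0.9, -0.1, -0.6]
width: 0.198
gripper_force: 45.0
clock: 9.65
ee_pos: [0.5228, 0.1369, 0.1165]
tool_rot: [0.073, 0.997, -0.0, 0.0]
wrist_force: [-3.8, -1.3, 4.6]
width: 0.2
gripper_force: 45.0
```

```bash
python3 -m crank '[{"x":0,"y":0,"z":-0.7,"rx":0,"ry":0,"rz":0,"fingers":0},{"x":0,"y":0,"z":0,"rx":0,"ry":0,"rz":0,"fingers":0.3},{"x":0,"y":0,"z":0,"rx":0,"ry":0,"rz":0,"fingers":0.6},{"x":0,"y":0,"z":0,"rx":0,"ry":0,"rz":0,"fingers":0.9},{"x":0,"y":0,"z":0,"rx":0,"ry":0,"rz":0,"fingers":0.9},{"x":0,"y":0,"z":0,"rx":0,"ry":0,"rz":0,"fingers":0.9},{"x":0,"y":0,"z":0,"rx":0,"ry":0,"rz":0,"fingers":0.9},{"x":0,"y":0,"z":0,"rx":0,"ry":0,"rz":0,"fingers":0.9}]' 20
python3 - <<'E'
from h import *
im=arm.get_image("scene");s=arm.sense();print(s["ee_pos"],s["width"],s["wrist_force"])
a=cv2.resize(im[110:235,290:410],None,fx=3,fy=3,interpolation=2)
im=arm.get_image("wrist");b=cv2.resize(im,(600,375))[:375,:420]
b=cv2.resize(im[180:400,200:440],(409,375))
cv2.imwrite("pics/c5.png",np.hstack([a,b]))
E
```

```text
clock: 10.45
ee_pos: [0.5226, 0.1368, 0.1163]
tool_rot: [0.073, 0.997, -0.0, -0.0]
wrist_force: [0.5, -0.1, 0.9]
width: 0.801
gripper_force: 0.0
[0.52264504 0.13684134 0.11631951] 0.8496540968153425 [ 0.13643334 -0.23185824  0.73976766]
```

View pics/c5.png

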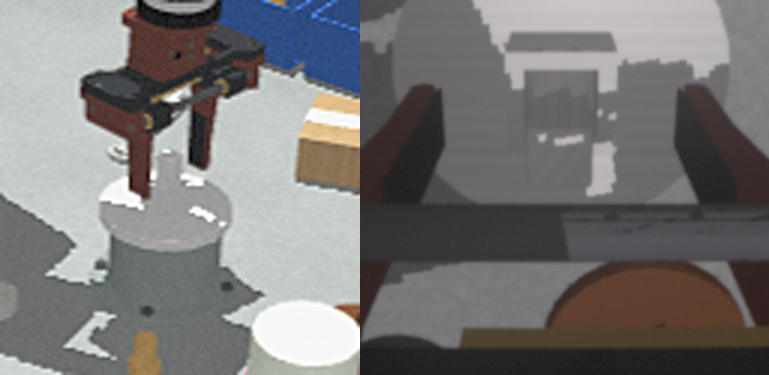

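The lids are seated and level. Stem and collar are centred between the open fingers, at about x=560 in the right half. Next I go down to the collar and grip it.

```bash
python3 -m crank '[{"x":0,"y":0,"z":10,"rx":0,"ry":0,"rz":0,"fingers":0.9},{"x":0,"y":0,"z":10,"rx":0,"ry":0,"rz":0,"fingers":0.9},{"x":0,"y":0,"z":5,"rx":0,"ry":0,"rz":0,"fingers":0.9},{"x":0,"y":0,"z":0,"rx":0,"ry":0,"rz":0,"fingers":0.9}]'
python3 -m crank '[{"x":0,"y":0,"z":0,"rx":0,"ry":0,"rz":0,"fingers":0.6},{"x":0,"y":0,"z":0,"rx":0,"ry":0,"rz":0,"fingers":0.5},{"x":0,"y":0,"z":0,"rx":0,"ry":0,"rz":0,"fingers":0.45},{"x":0,"y":0,"z":0,"rx":0,"ry":0,"rz":0,"fingers":0.3},{"x":0,"y":0,"z":0,"rx":0,"ry":0,"rz":0,"fingers":0.3},{"x":0,"y":0,"z":0,"rx":0,"ry":0,"rz":0,"fingers":0.3},{"x":0,"y":0,"z":0,"rx":0,"ry":0,"rz":0,"fingers":0.3},{"x":0,"y":0,"z":0,"rx":0,"ry":0,"rz":0,"fingers":0.3},{"x":0,"y":0,"z":0,"rx":0,"ry":0,"rz":0,"fingers":0.3}]' 25
```

```text
clock: 10.95
ee_pos: [0.5216, 0.1367, 0.09]
tool_rot: [0.073, 0.997, -0.0, -0.001]
wrist_force: [-0.2, -0.5, 0.4]
width: 0.899
gripper_force: 0.0
clock: 11.85
ee_pos: [0.5228, 0.1369, 0.0915]
tool_rot: [0.073, 0.997, 0.0, 0.0]
wrist_force: [-0.7, -0.2, 1.8]
width: 0.407
gripper_force: 25.0
```

```bash
python3 -m crank '[{"x":0,"y":0,"z":-2,"rx":0,"ry":0,"rz":0,"fingers":0.3},{"x":0,"y":0,"z":-3,"rx":0,"ry":0,"rz":0,"fingers":0.3},{"x":0,"y":0,"z":-3,"rx":0,"ry":0,"rz":0,"fingers":0.3},{"x":0,"y":0,"z":0,"rx":0,"ry":0,"rz":0,"fingers":0.3},{"x":0,"y":0,"z":0,"rx":0,"ry":0,"rz":0,"fingers":0.3}]'
```

```text
clock: 12.35
ee_pos: [0.5226, 0.1369, 0.0994]
tool_rot: [0.073, 0.997, -0.0, -0.0]
wrist_force: [0.3, 0.5, -2.4]
width: 0.41
gripper_force: 25.0
```

```bash
python3 -m crank '[{"x":0,"y":0,"z":-3,"rx":0,"ry":0,"rz":0,"fingers":0.3},{"x":0,"y":0,"z":-4,"rx":0,"ry":0,"rz":0,"fingers":0.3},{"x":0,"y":0,"z":-5,"rx":0,"ry":0,"rz":0,"fingers":0.3},{"x":0,"y":0,"z":-5,"rx":0,"ry":0,"rz":0,"fingers":0.3},{"x":0,"y":0,"z":-5,"rx":0,"ry":0,"rz":0,"fingers":0.3},{"x":0,"y":0,"z":-5,"rx":0,"ry":0,"rz":0,"fingers":0.3},{"x":0,"y":0,"z":-5,"rx":0,"ry":0,"rz":0,"fingers":0.3},{"x":0,"y":0,"z":-5,"rx":0,"ry":0,"rz":0,"fingers":0.3},{"x":0,"y":0,"z":-5,"rx":0,"ry":0,"rz":0,"fingers":0.3},{"x":0,"y":0,"z":-5,"rx":0,"ry":0,"rz":0,"fingers":0.3},{"x":0,"y":0,"z":-5,"rx":0,"ry":0,"rz":0,"fingers":0.3},{"x":0,"y":0,"z":-5,"rx":0,"ry":0,"rz":0,"fingers":0.3},{"x":0,"y":0,"z":-5,"rx":0,"ry":0,"rz":0,"fingers":0.3},{"x":0,"y":0,"z":-5,"rx":0,"ry":0,"rz":0,"fingers":0.3},{"x":0,"y":0,"z":-5,"rx":0,"ry":0,"rz":0,"fingers":0.3},{"x":0,"y":0,"z":-5,"rx":0,"ry":0,"rz":0,"fingers":0.3},{"x":0,"y":0,"z":-5,"rx":0,"ry":0,"rz":0,"fingers":0.3},{"x":0,"y":0,"z":-5,"rx":0,"ry":0,"rz":0,"fingers":0.3},{"x":0,"y":0,"z":-3,"rx":0,"ry":0,"rz":0,"fingers":0.3},{"x":0,"y":0,"z":-2,"rx":0,"ry":0,"rz":0,"fingers":0.3}]'
python3 -m crank '[{"x":0,"y":0,"z":0,"rx":0,"ry":0,"rz":0,"fingers":0.3},{"x":0,"y":0,"z":0,"rx":0,"ry":0,"rz":0,"fingers":0.3},{"x":0,"y":0,"z":0,"rx":0,"ry":0,"rz":0,"fingers":0.3},{"x":0,"y":0,"z":0,"rx":0,"ry":0,"rz":0,"fingers":0.3},{"x":0,"y":0,"z":0,"rx":0,"ry":0,"rz":0,"fingers":0.3}]'
python3 - <<'E'
from h import *
im=arm.get_image("scene")
cv2.imwrite("pics/c6.png",cv2.resize(im[90:235,290:410],None,fx=4,fy=4,interpolation=2))
E
```

```text
clock: 14.35
ee_pos: [0.5227, 0.1369, 0.1917]
tool_rot: [0.073, 0.997, -0.0, 0.0]
wrist_force: [0.7, -0.2, -1.0]
width: 0.409
gripper_force: 25.0
clock: 14.85
ee_pos: [0.5226, 0.1368, 0.1912]
tool_rot: [0.073, 0.997, -0.0, -0.0]
wrist_force: [0.5, -0.2, -1.9]
width: 0.408
gripper_force: 25.0
```

View pics/c6.png

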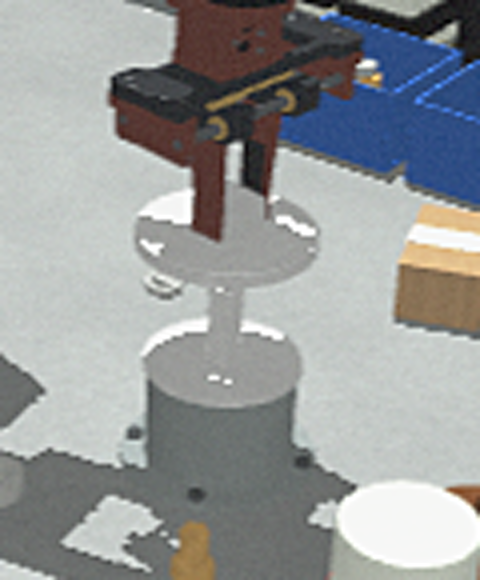

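The outer lid is held level about 30 mm above the stem's top, and the inner lid is seated in the pot.

```bash
python3 -c "
from plant import arm
print(arm.finish_job())"
```

```text
the job is handed in; nothing more can be done
None
```

Job handed in at about 15 s on the clock: the inner lid is seated in the pot, the gripper holds the outer lid level about 30 mm above its stem, and the arm touched nothing else.

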